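# Make up the fold-flat shelf tray and fit its corner cap

### The arm

A 6-joint arm with a two-finger parallel gripper is mounted at the origin on the work surface. World frame = base frame: x ahead of the robot, y to its left, z up, the work surface at z = 0. Lengths are in mm, angles in rad, forces in N, time in s.
With the tool pointing down it reaches from about 350 to 975 mm from the base axis. Payload 7.1 kg.
Tool frame: the origin (TCP) lies at the very end of the fingers, on their centre line; the grasp point (between the pads) lies 19 mm behind it; z points along the fingers, x is the direction in which the jaws open and shut, and the axes are right-handed (so a half turn about z gives the same grasp; the last joint's range is limited). The gripper opens to 88 mm and grips with 3 to 60 N. Pads are 20 mm wide; open, the fingers measure 115 mm over their backs; the gripper's body (75 mm by 178 mm) begins 61 mm behind the grasp point.
Start: joints at [-1.306, 0.423, 1.63, -0, 1.089, -0.019], TCP at [175.022, -599.977, 222.675] pointing down, gripper open.
Joint ranges: [-3, 3], [-0.9, 2.11], [0.09, 2.58], [-1.31, 4.45], [0.11, 2.69], [-2.54, 2.54]. Speed limits (rad/s): [2.39, 2.39, 3.01, 3.14, 3.14, 3.14].

### API

Orientations are given as a rotation vector (axis times angle).
In Python, from workcell import * gives the robot as it stands.
- The arm moves only by the tool arm_command, never from a script. Its argument "increments" is a list of rows, each a list of 2 entries, a list of its own where there are three numbers: the shift along the tool's x, y, z in cm, then the turn about the tool's z in degrees. In form: [[[dx, dy, dz], turn], ...]. A call has 1 to 20 rows; each row shifts and turns the pose as measured when the row begins, along the tool's axes as they then stand; what a row does not reach is not made up. A row lasts 1/10 s, in which the tool goes at most 50 mm and 8.59 degrees, less where a joint would pass 70% of its speed; a pose out of reach is approached as far as the arm can. A call is refused whole if a number of a shift passes 5 or a number of a turn 8.59, either way. A call with a gripper value outside its range is refused whole. "gripper" is the opening, from 0 (shut) to 1 (fully open), set as the call begins (left out, the last holds). The fingers move at their own pace and stop on an object; the grip force is fixed at half the most. Time passes only in rows, so rows that do not move let the fingers close. It gives the time, the measured TCP pose, the force and the opening at its end, in the units of the state.
- get_obs(): the state, without advancing time (a new reading comes with each control period).
- get_image(name): name is "scene" or "side" or "wrist"; returns the picture (480x640x3 uint8, red, green, blue); there is no depth.
- camera_params(name): a dict with "K" (3x3 intrinsics, pixels), "rvec" (rotation vector, rad) and "tvec" (3), from world to camera coordinates, as OpenCV has them; the wrist camera has in their place "T_tool_cam" (4x4, takes a point from camera to tool coordinates, whose origin is the TCP and whose axes are the tool frame's). Camera axes: x right, y down, z forward; pixel columns grow to the right and rows downward; lengths in mm; the calibration is good to about 2 mm. A picture is of the moment at which its call begins: read the wrist's pose just before it. camera_params takes no time and is no camera call.
- close_job(): hands the job in, once; it reports no verdict.
The state is a dict: "t": time; "qpos": joint angles; "qvel": joint speeds; "joint_torque": joint torques, N m; "ee_pos": TCP position; "orientation": TCP orientation; "ft_force": force on the tool from outside, world axes, zero at the start; "moment": the same for the moment, N m; "width": finger opening in mm.
Only numpy, scipy, OpenCV 4.12 (cv2) and the standard library are available. Lean on these libraries where they do the work, as an engineer would, in place of code of your own. Each camera call takes 0.05 s, during which the arm holds its last target.

### The job

Make up the green fold-flat tray: push its left and right walls upright first, then the front wall, whose ear wraps round the left one. Then take the red cap from the wooden trivet and press it straight down over the split stud on the corner post until it clicks, keep pressing firmly (but without crushing it) so that it sits home on its rubber washer, and finish there with the gripper still pressing the cap down. Leave the crockery and the other things standing as they are.

Things in the scene. Friction and masses are not known exactly. Their poses are not given: they have to be found in the camera images.
- tray: green plastic fold-flat tray, fixed on the counter, 150 x 180 mm. Origin: middle of its underside; x points from the front wall (robot side) to the fixed back wall (57 mm high), y to the left wall. Left, right and front walls are hinged on the base edges and start folded outwards, part-way up. A round post (20 mm diameter, 66 mm high) stands in the front right corner, at x -65, y -80 mm
- wall_left (a joint): angle of the left wall (tray +y side): 0 = lying flat on the counter, 1.571 = upright against its stop; starts between 0.4 and 0.85. Slippery plastic with a stiff crease (about 1 N at the free edge): it stays where it is left, and yields when pushed
- wall_left_edge (a point): middle of the free (top) edge of the left wall (tray +y side); the panel is 54 mm from hinge to free edge, 4 mm thick, 133 mm long
- wall_left_hinge (a point): point on the hinge line of the left wall (tray +y side) below its middle, 3 mm above the counter; the panel swings in a vertical plane through this point and the edge point
- wall_right (a joint): angle of the right wall (tray -y side): 0 = lying flat on the counter, 1.571 = upright against its stop; starts between 0.4 and 0.85. Slippery plastic with a stiff crease (about 1 N at the free edge): it stays where it is left, and yields when pushed
- wall_right_edge (a point): middle of the free (top) edge of the right wall (tray -y side); the panel is 54 mm from hinge to free edge, 4 mm thick, 116 mm long, with a white nib 9 mm tall on its free edge next to the post
- wall_right_hinge (a point): point on the hinge line of the right wall (tray -y side) below its middle, 3 mm above the counter; the panel swings in a vertical plane through this point and the edge point
- wall_front (a joint): angle of the front wall (tray -x side): 0 = lying flat on the counter, 1.571 = upright against its stop; starts between 0.4 and 0.85. Slippery plastic with a stiff crease (about 1 N at the free edge): it stays where it is left, and yields when pushed
- wall_front_edge (a point): middle of the free (top) edge of the front wall (tray -x side); the panel is 54 mm from hinge to free edge, 4 mm thick, 155 mm long, with a white nib 9 mm tall on its free edge next to the post and an ear (18 mm) standing on its left end that wraps round the left wall
- wall_front_hinge (a point): point on the hinge line of the front wall (tray -x side) below its middle, 3 mm above the counter; the panel swings in a vertical plane through this point and the edge point
- stud_tip (a point): tip of the split snap stud, on the axis of the corner post, 85 mm above the counter: four white spring prongs, 18 mm across at their bulge 10 mm below the tip, 10 mm across at the tip. A black rubber washer (22 mm diameter, top 15 mm below the tip) lies round their foot. The cap clicks over at about 8 to 12 N, then the force drops to nothing or less, then the washer pushes back
- washer (a joint): how far the rubber washer under the cap is squeezed, m: 0 free, 0.0033 fully squeezed; about 3 N per mm (about 0.0005 is left when a clicked-on cap is not pressed)
- cap_center (a point): centre of the red snap cap, half-way up; it starts loose and upright on the trivet. 33 mm tall, about 40 g: brim and skirt of 46 mm diameter from 0 to 11 mm above its lower rim, then a ribbed crown of 25 mm diameter from 11 to 33 mm, to be gripped. Fingertips can bear down on the flat brim (10 mm wide) round the crown
- cap_mouth (a point): middle of the round mouth (13.6 mm wide) under the cap that takes the stud, 8 mm above the cap's lower rim and 8.5 mm below its centre; it guides itself on from up to 3 mm off-centre. Clicked on, the cap's centre is 7 mm below the stud tip (washer free) to 10 mm (fully pressed); before the click less than 5 mm below. If the front or right wall is not upright the skirt lands on its nib
- trivet: round wooden trivet, fixed, 140 mm diameter, 12 mm thick; origin in the middle of its underside, on the counter
- steel_cup: steel cup, 79 mm diameter, 86 mm tall; origin in the middle of its underside
- tumbler_a: orange plastic tumbler, 74 mm diameter, 105 mm tall; origin in the middle of its underside
- tumbler_b: second orange tumbler, the same
- decanter: glass decanter with a white twist cap, 96 mm diameter, 226 mm tall; origin in the middle of its underside
- rice_bowl: blue ceramic rice bowl, 116 mm diameter, 58 mm tall; origin in the middle of its underside
- tea_tin: red tea tin with a brass lid, 76 mm diameter, 122 mm tall; origin in the middle of its underside

How it is judged (in metres and radians):
On the way, in this order (a step that is already met when the one before it is completed fails the run):
1. the left and right walls of the tray stand upright (value of joint each of wall_left, wall_right above 1.45 rad), for 0.1 s.
2. the front wall stands upright too (all of step 1 and value of joint wall_front above 1.45 rad), for 0.1 s.
3. the cap has clicked on over the stud, all three walls still upright (all of step 2 and horizontal distance between cap_center and stud_tip below 0.004 m and z of cap_center in the frame of stud_tip below -0.0058 m and angle between cap_center's own z axis and vertical below 0.1 rad), for 0.2 s.
At the end, for the whole second after the job is handed in: All three hinged walls above 1.45 rad; cap clicked on (centre within 4 mm of the stud's axis, at least 5.8 mm below its tip, level within 0.1 rad) and still pressed by the gripper: fingers touch it with over 1 N, washer squeezed by over 1.2 mm (about 4 N) (all of step 3 and value of joint washer above 0.0012 m and contact force between the fingers and cap above 1 N); the arm keeps its last pose, push and grip.
It fails at once if a cup, tumbler, the decanter, the bowl or the tin was shoved (more than 25 mm) or tipped (distance of any of steel_cup, tumbler_a, tumbler_b, decanter, rice_bowl, tea_tin from where it was at the start of the episode above 0.025 m or angle between any of steel_cup, tumbler_a, tumbler_b, decanter, rice_bowl, tea_tin's own z axis and vertical above 0.3 rad).
It fails at once if the cap was pressed on the tray with more than 50 N (contact force between cap and tray above 50 N).
It also fails if it takes over 67 s, if anything falls off the work surface, if the arm or the gripper's body presses on something with over 40 N, if the wrist force passes 120 N, or if a joint passes its speed limit or range.

## Working session

There is one attempt and no reset: what is moved stays moved. The work goes in short steps, Python scripts to look and compute and a tool call to move; the robot and the scene stay as the last step left them, time stands still between calls to the robot, and variables do not carry over. Pictures are saved under pics/ and viewed, and the job is handed in when it is done.

Besides the shell and the picture viewer there is one more tool, called by a JSON object that holds its "fn" and its "kwargs", one argument or row to a line. arm_command: Moves the arm, as the interface text tells. Its arguments: {"type":"object","properties":{"increments":{"type":"array","items":{"type":"array"}},"gripper":{"type":"number"}},"required":["increments"]}

```bash
mkdir -p pics; ls
python3 - <<'E'
from workcell import *
import cv2
o=get_obs();print(o)
for n in ["scene","side","wrist"]:
    im=get_image(n);cv2.imwrite(f"pics/{n}0.png",im[:,:,::-1]);print(n,camera_params(n))
E
```

```text
pics
{'t': 0.0, 'qpos': array([-1.30601947e+00,  4.23813338e-01,  1.63067559e+00, -3.69325962e-05,
        1.08860230e+00, -1.90272636e-02]), 'qvel': array([ 1.36580662e-03, -4.90585232e-05,  1.75651872e-04, -1.20239657e-03,
        5.02546076e-04, -7.22904560e-04]), 'joint_torque': array([-4.74392746e-04, -5.44622648e+01, -2.73669022e+01,  6.43334398e-02,
        2.27301603e-02, -1.28702281e-04]), 'ee_pos': array([ 174.86082852, -599.46837834,  221.92453022]), 'orientation': array([-2.51258246e+00,  1.88438353e+00,  1.88703215e-03]), 'ft_force': array([-0.67689225,  0.37002816, -0.21222589]), 'moment': array([-0.04504834,  0.05659   , -0.03811474]), 'width': 87.75169498228594}
scene {'K': array([[555.4078    ,   0.        , 323.18028976],
       [  0.        , 555.4078    , 243.59107847],
       [  0.        ,   0.        ,   1.        ]]), 'rvec': array([ 1.49277766,  2.2839545 , -0.68605627]), 'tvec': array([ 223.38696088, -430.61560957, 1960.04931197])}
side {'K': array([[592.81593294,   0.        , 320.60358331],
       [  0.        , 592.81593294, 241.39851239],
       [  0.        ,   0.        ,   1.        ]]), 'rvec': array([ 0.20056229, -2.69419796,  1.42125284]), 'tvec': array([ 572.95521579,  132.85409373, 1387.85603531])}
wrist {'K': array([[365.48623282,   0.        , 319.20961127],
       [  0.        , 365.48623282, 240.51995286],
       [  0.        ,   0.        ,   1.        ]]), 'T_tool_cam': array([[ 9.99999696e-01,  3.39204060e-04,  7.02676391e-04,
         3.58741662e-01],
       [-5.00734299e-04,  9.69640649e-01,  2.44533762e-01,
        -6.66250576e+01],
       [-5.98396747e-04, -2.44534040e-01,  9.69640524e-01,
        -1.61670966e+02],
       [ 0.00000000e+00,  0.00000000e+00,  0.00000000e+00,
         1.00000000e+00]])}
```

View pics/scene0.png

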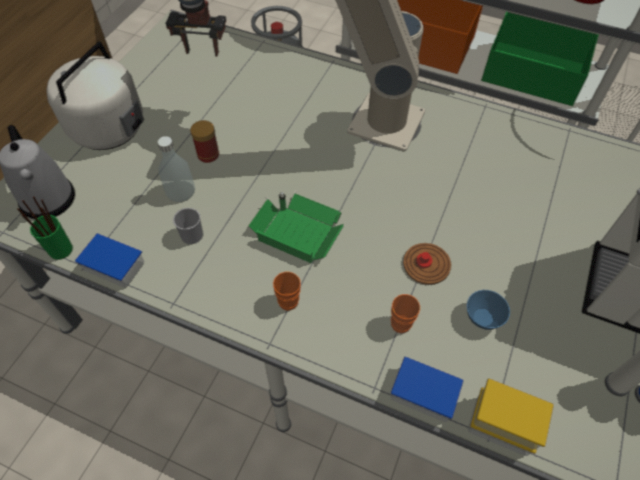

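View pics/side0.png

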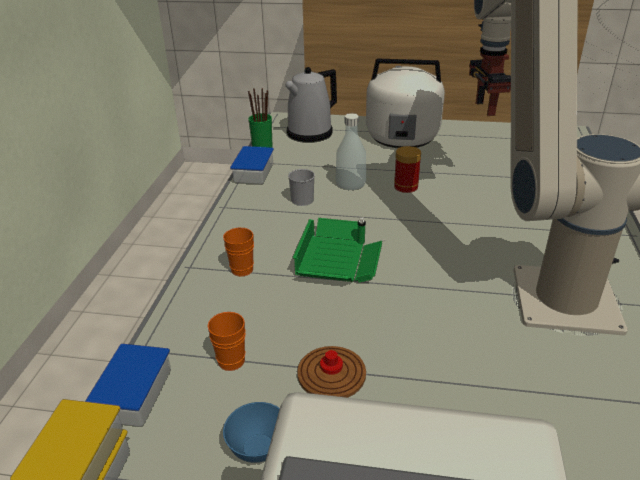

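View pics/wrist0.png

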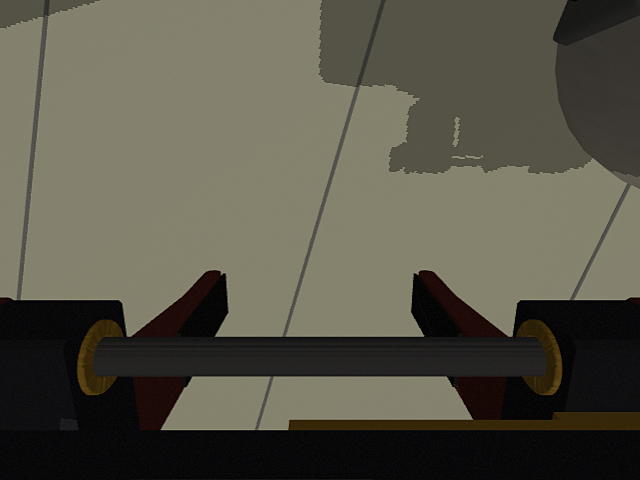

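The scene shows the tray at about (297,228), the post at (282,200), and the red cap on the trivet at (425,260). The side view shows the tray at (340,250), the post at (362,232) and the cap at (331,362). I'll zoom in on these and measure.

```bash
cat > h.py <<'E'
import numpy as np, cv2
from workcell import *
def cam(n):
    c=camera_params(n); R=cv2.Rodrigues(c["rvec"])[0]; return c["K"],R,c["tvec"]
def ray(n,u,v):
    K,R,t=cam(n); d=R.T@np.linalg.inv(K)@np.array([u,v,1.]); return -R.T@t,d/np.linalg.norm(d)
def wcam(o=None):
    o=o or get_obs(); c=camera_params("wrist"); T=c["T_tool_cam"]; Rt=cv2.Rodrigues(o["orientation"])[0]
    return c["K"],Rt@T[:3,:3],Rt@T[:3,3]+o["ee_pos"]
def plane(n,u,v,z,o=None):
    if n=="wrist":
        K,Rw,p=wcam(o); d=Rw@np.linalg.inv(K)@np.array([u,v,1.])
    else: p,d=ray(n,u,v)
    return p+d*(z-p[2])/d[2]
def proj(n,P,o=None):
    P=np.array(P,float)
    if n=="wrist":
        K,Rw,p=wcam(o); q=K@(Rw.T@(P-p))
    else:
        K,R,t=cam(n); q=K@(R@P+t)
    return q[:2]/q[2]
def tri(a,b):
    p1,d1=ray("scene",*a);p2,d2=ray("side",*b)
    A=np.stack([d1,-d2],1); s=np.linalg.lstsq(A,p2-p1,rcond=None)[0]
    x1=p1+s[0]*d1;x2=p2+s[1]*d2; return (x1+x2)/2,np.linalg.norm(x1-x2)
E
python3 - <<'E'
import cv2
a=cv2.imread("pics/scene0.png")[180:275,235:355];b=cv2.imread("pics/side0.png")[205:295,285:395]
cv2.imwrite("pics/c1.png",cv2.resize(a,None,fx=6,fy=6,interpolation=cv2.INTER_CUBIC))
cv2.imwrite("pics/c2.png",cv2.resize(b,None,fx=6,fy=6,interpolation=cv2.INTER_CUBIC))
E
```

```text
(no output)
```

View pics/c1.png

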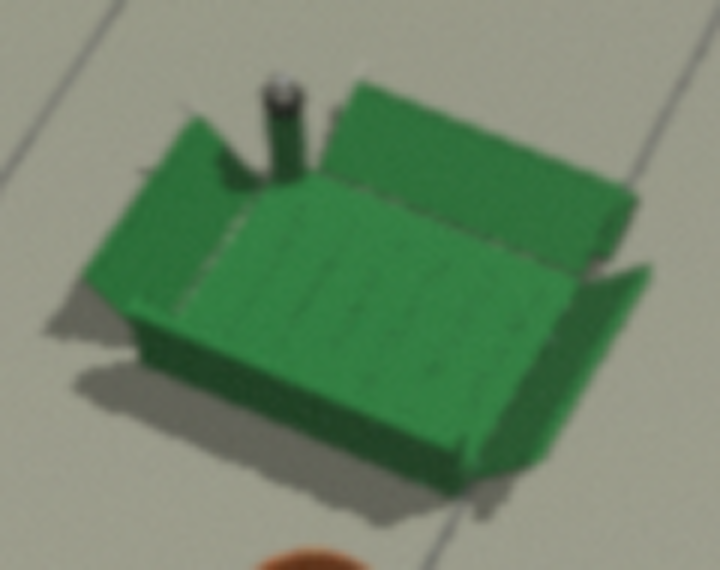

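View pics/c2.png

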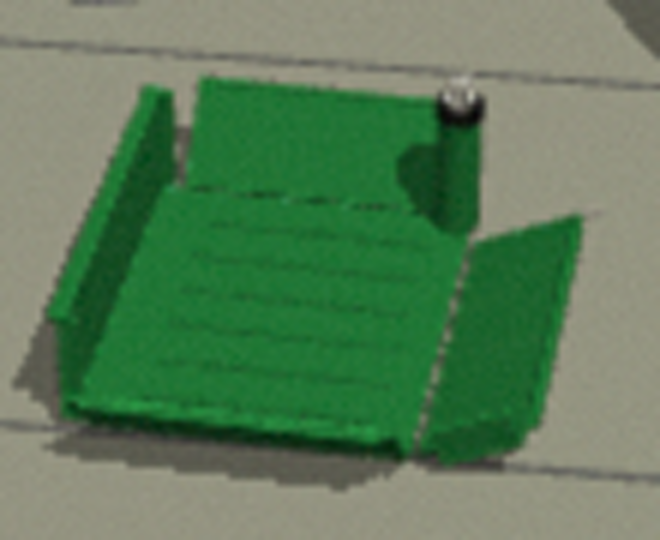

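```bash
python3 - <<'E'
from h import *
np.set_printoptions(precision=1,suppress=True)
S=lambda x,y:((x+.5)/6-.5+235,(y+.5)/6-.5+180)
D=lambda x,y:((x+.5)/6-.5+285,(y+.5)/6-.5+205)
for nm,s,d in [("tip",(281,76),(460,84)),("washer",(283,105),(460,108)),("postbase",(288,180),(457,232)),
 ("backL",(463,445),(60,315) ),("backcornerLtop",(462,440),(68,405)),
 ("fr_hinge_left",(585,275),(415,450)),("fe_r",(358,82),(580,218)),("fe_l",(636,195),(540,425)),
 ("re_f",(197,117),(425,98)),("re_b",(85,277),(203,80)),("le_f",(650,267),(375,435)),("le_b",(545,458),(70,405)),
 ("back_rt",(133,302),(155,90)),("back_lt",(462,440),(58,315))]:
    print(nm,*tri(S(*s),D(*d)))
print(plane("scene",*S(281,76),85),plane("side",*D(460,84),85))
print("hinges z3")
for p in [(265,190),(180,310),(320,173),(583,273),(470,470)]: print(plane("scene",*S(*p),3)[:2])
for p in [(470,240),(420,440),(190,188),(430,210),(170,185),(80,400)]: print("side",plane("side",*D(*p),3)[:2])
for n in ["scene","side"]:
  im=get_image(n)[:,:,::-1].copy();cv2.imwrite(f"pics/{n}1.png",im)
  hsv=cv2.cvtColor(im,cv2.COLOR_BGR2HSV)
  m=((hsv[...,0]<6)|(hsv[...,0]>174))&(hsv[...,1]>190)&(hsv[...,2]>60)
  k,l,st,ce=cv2.connectedComponentsWithStats(m.astype(np.uint8))
  for i in range(1,k):
    if st[i,4]>20: print(n,st[i],ce[i])
E
python3 - <<'E'
import cv2
a=cv2.imread("pics/scene0.png")[235:290,390:460];b=cv2.imread("pics/side0.png")[335:405,285:380]
cv2.imwrite("pics/c3.png",cv2.resize(a,None,fx=8,fy=8,interpolation=cv2.INTER_CUBIC))
cv2.imwrite("pics/c4.png",cv2.resize(b,None,fx=8,fy=8,interpolation=cv2.INTER_CUBIC))
E
```

```text
tip [ 496.2 -165.7   78.1] 4.411560251209251
washer [ 498.2 -165.2   62.9] 2.545518525679127
postbase [ 497.6 -166.2   -2.6] 0.48735227979809587
backL [644.3   0.1  55.7] 1.9812156874830604
backcornerLtop [633.5  -2.1  20.5] 23.66803120665864
fr_hinge_left [497.    2.3   5. ] 1.4497643685951085
fe_r [ 441.6 -151.    21.2] 1.7001053649666313
fe_l [448.9   9.   24.4] 6.491274645825073
re_f [ 514.9 -206.1   44.7] 5.928769480302364
re_b [ 619.9 -216.7   36.9] 0.6592750746118113
le_f [507.5  41.3  43.5] 5.781332471175733
le_b [630.8  37.8  42.6] 4.9202347075895165
back_rt [ 634.8 -180.3   53.8] 2.6057888860673803
back_lt [644.   -0.2  56.8] 1.0259138471359999
[ 498.7 -164.5   85. ] [ 496.4 -151.6   85. ]
hinges z3
[ 512.3 -172. ]
[ 598.2 -177.9]
[ 490.7 -150.6]
[494.2  -0.1]
[626.4  -4.3]
side [ 490.4 -152.9]
side [496.4  -6.2]
side [ 620.5 -177.5]
side [ 510.5 -174.1]
side [ 629.9 -178.7]
side [640.1 -14.1]
side [401 161  19  25 279] [410.8 173.3]
side [409 186   8   6  24] [412.6 188.4]
side [320 350  23  24 408] [331.1 362.5]
```

View pics/c3.png

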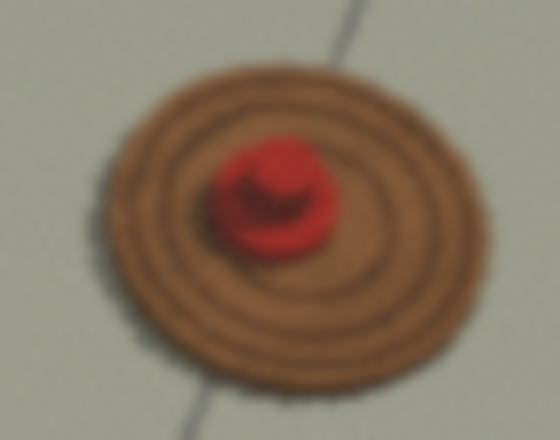

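View pics/c4.png

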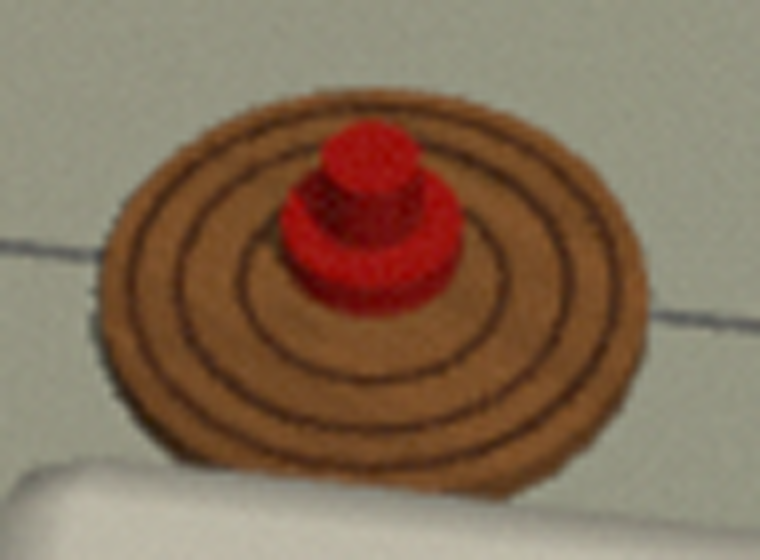

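Run:
```python
from h import *
np.set_printoptions(precision=1,suppress=True)
S=lambda x,y:((x+.5)/8-.5+390,(y+.5)/8-.5+235)
D=lambda x,y:((x+.5)/8-.5+285,(y+.5)/8-.5+335)
print("captop",tri(S(288,160),D(370,157)),plane("scene",*S(288,160),45),plane("side",*D(370,157),45))
print("trivet",plane("scene",*S(300,225),12),plane("side",*D(373,290),12))
for nm,s,d in [("cup",(189,240),(302,201)),("tumA",(289,306),(241,271)),("tumB",(402,329),(231,365)),("dec",(179,198),(351,186)),("tin",(207,157),(407,189)),("bowl",(488,325),(255,455))]:
    print(nm,plane("scene",*s,0)[:2],plane("side",*d,0)[:2])
o=get_obs();print(cv2.Rodrigues(o["orientation"])[0])
```

```text
captop (array([510.1, 299.1,  44.2]), np.float64(2.8745551275911785)) [509.2 298.3  45. ] [510.8 301.4  45. ]
trivet [511.9 309.4  12. ] [508.3 314.8  12. ]
cup [ 717.2 -372.2] [ 694.5 -362.4]
tumA [796.7  -1.4] [783.7   0.4]
tumB [735.9 310.8] [718.1 316.8]
dec [ 591.1 -485. ] [ 559.4 -472.9]
tin [ 403.2 -492.3] [ 386.  -475.7]
bowl [629.2 523.3] [615.  520.9]
[[ 0.3 -1.  -0. ]
 [-1.  -0.3  0. ]
 [-0.  -0.  -1. ]]
```

{"fn": "arm_command", "kwargs": {
  "increments": [
    [[0,0,-1.5],6.1],
    [[0,0,-1.5],6.1],
    [[0,0,-1.5],6.1],
    [[-3.7,-2.5,0],0],
    [[-3.7,-2.5,0],0],
    [[-3.7,-2.5,0],0],
    [[-3.7,-2.5,0],0],
    [[-3.7,-2.5,0],0],
    [[-3.7,-2.5,0],0],
    [[-3.7,-2.5,0],0],
    [[-3.7,-2.5,0],0],
    [[-3.7,-2.5,0],0],
    [[-3.7,-2.5,0],0],
    [[-3.7,-2.5,0],0],
    [[-3.7,-2.5,0],0],
    [[-3.7,-2.5,0],0],
    [[0,0,0],0]
  ],
  "gripper": 0
}}

```text
t: 1.95
ee_pos: [536.0, -118.6, 269.3]
orientation: [-2.158, 2.28, -0.005]
ft_force: [0.5, 0.2, -0.9]
width: 0.5
```

Run:
```python
from h import *
o=get_obs();im=get_image("wrist");np.save("w1.npy",np.r_[o["ee_pos"],o["orientation"]])
cv2.imwrite("pics/w1.png",im[:,:,::-1]);print(o["t"],o["ee_pos"],o["orientation"],cv2.Rodrigues(o["orientation"])[0].round(3),o["width"])
```

```text
1.95 [ 536.04020146 -118.63906106  269.29364833] [-2.15816789  2.27952478 -0.00463173] [[-0.055 -0.998  0.004]
 [-0.999  0.055 -0.   ]
 [ 0.    -0.004 -1.   ]] 0.5047430575868598
```

View pics/w1.png

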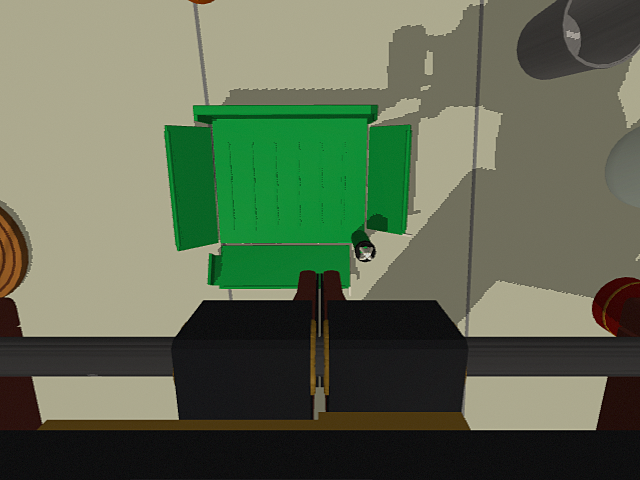

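Run:
```python
from h import *
np.set_printoptions(precision=1,suppress=True)
w=np.load("w1.npy");o=dict(ee_pos=w[:3],orientation=w[3:])
P=lambda n,u,v,z:print(n,plane("wrist",u,v,z,o)[:2])
P("tip",366,253,85);P("tip78",366,253,78)
P("Lh b",213,122,3);P("Lh f",219,243,3);P("Rh b",366,122,3);P("Rh f",368,233,3)
P("Fh l",220,246,3);P("Fh r",350,244,3);P("back bl",193,106,57);P("back br",377,105,57)
P("Le b",166,125,43);P("Le f",178,250,43);P("Re b",411,125,40);P("Re f",406,234,40);P("Fe l",219,287,25);P("Fe r",350,289,25);
P("tinlid",625,300,122)
a=cv2.imread("pics/w1.png")[95:300,150:430]
cv2.imwrite("pics/w1c.png",cv2.resize(a,None,fx=2.8,fy=2.8,interpolation=cv2.INTER_CUBIC))
```

```text
tip [ 501.2 -163.4]
tip78 [ 499.1 -164.2]
Lh b [638.7  -6. ]
Lh f [499.5   4.1]
Rh b [ 629.4 -176.7]
Rh f [ 502.1 -176.1]
Fh l [495.7   3.3]
Fh r [ 489.7 -154. ]
back bl [649.8  -3.2]
back br [ 641.1 -180.8]
Le b [634.9  31.1]
Le f [503.6  38.3]
Re b [ 621.6 -217.9]
Re f [ 507.4 -213.1]
Fe l [451.4   4. ]
Fe r [ 440.4 -150.5]
tinlid [ 454.8 -393.1]
```

View pics/w1c.png

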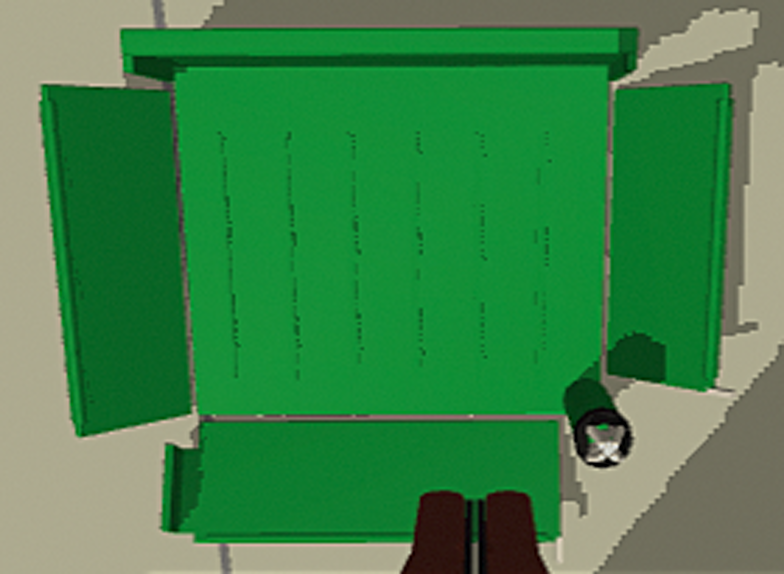

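The wrist view shows the tray cleanly: stud at (366,253), left hinge near u≈216, right hinge near u≈367 and front hinge near v≈245. The centre is about (568,-87) with yaw about -0.04, which agrees with the fixed cameras. Left wall first.

{"fn": "arm_command", "kwargs": {
  "increments": [
    [[-4.2,-0.5,0],0],
    [[-4.2,-0.5,0],0],
    [[-4.2,-0.5,0],0],
    [[-4.2,-0.5,0],0],
    [[-4.2,-0.5,0],0],
    [[0,0,4.8],0],
    [[0,0,4.8],0],
    [[0,0,4.8],0],
    [[0,0,4.8],0],
    [[0,0,4.5],0],
    [[0,0,0.5],0],
    [[0,0,0],0]
  ]
}}

```text
t: 3.2
ee_pos: [573.9, 81.5, 22.6]
orientation: [-2.144, 2.292, -0.013]
ft_force: [-0.4, 0.4, 0.2]
width: 0.5
```

{"fn": "arm_command", "kwargs": {
  "increments": [
    [[1.2,0,0],0],
    [[1.2,0,0],0],
    [[1.2,0,0],0],
    [[1.2,0,0],0],
    [[0.8,0,0],0],
    [[0.3,0,0],0]
  ]
}}

```text
t: 3.8
ee_pos: [575.2, 16.3, 32.4]
orientation: [-2.134, 2.286, -0.027]
ft_force: [-0.1, 0.4, -0.3]
width: 0.1
```

Run:
```python
from h import *
o=get_obs();print(o["ee_pos"],o["ft_force"])
im=get_image("scene")[170:280,230:370,::-1];im2=get_image("wrist")[:,:,::-1]
cv2.imwrite("pics/l1.png",cv2.resize(im,None,fx=5,fy=5,interpolation=cv2.INTER_CUBIC));cv2.imwrite("pics/l1w.png",im2)
```

```text
[575.19635306  16.33163933  32.35689546] [-0.1086366   0.35416535 -0.33850338]
```

View pics/l1.png

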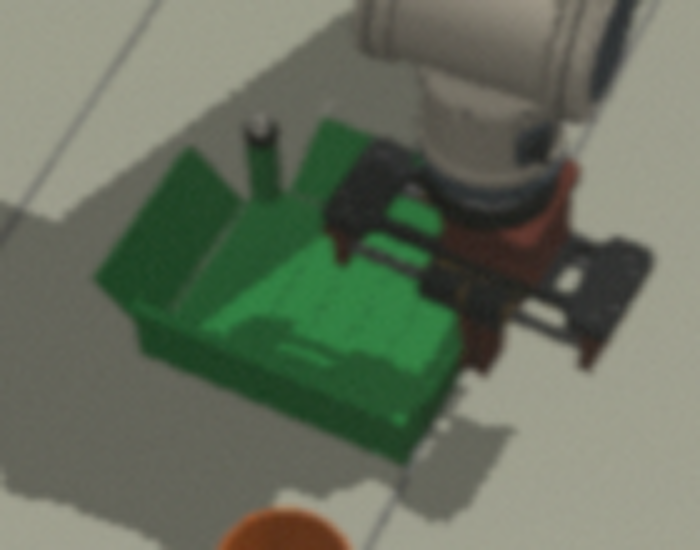

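View pics/l1w.png

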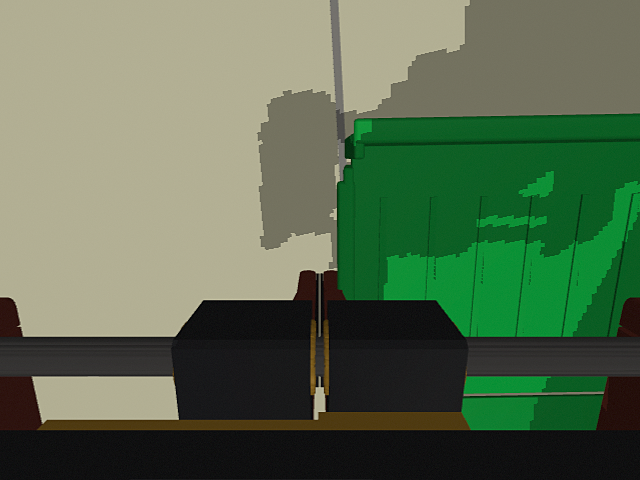

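{"fn": "arm_command", "kwargs": {
  "increments": [
    [[0.4,0,0.2],0],
    [[0.4,0,0],0],
    [[0.2,0,0],0]
  ]
}}

```text
t: 4.2
ee_pos: [575.1, 11.7, 29.8]
orientation: [-2.129, 2.284, -0.021]
ft_force: [0.0, 14.4, 5.1]
width: 0.4
```

{"fn": "arm_command", "kwargs": {
  "increments": [
    [[-1.5,0,0],0],
    [[0,0,-4.8],0],
    [[0,0,-4.8],0],
    [[0,0,-2],0],
    [[4.8,-0.15,0],0],
    [[4.8,-0.15,0],0],
    [[4.8,-0.15,0],0],
    [[4.8,-0.15,0],0],
    [[4.8,-0.15,0],0],
    [[4.8,-0.15,0],0],
    [[0,0,0],0]
  ]
}}

```text
t: 5.3
ee_pos: [565.5, -263.3, 145.5]
orientation: [-2.152, 2.273, -0.019]
ft_force: [0.1, -0.5, -0.0]
width: 0.9
```

{"fn": "arm_command", "kwargs": {
  "increments": [
    [[0,0,4.6],0],
    [[0,0,4.6],0],
    [[0,0,3],0],
    [[0,0,0],0]
  ]
}}

```text
t: 5.7
ee_pos: [569.6, -263.2, 20.7]
orientation: [-2.15, 2.274, -0.025]
ft_force: [0.6, -1.3, -0.6]
width: 0.4
```

Run:
```python
from h import *
o=get_obs();print(o["ee_pos"],o["ft_force"])
im=get_image("side")[150:300,270:450,::-1]
cv2.imwrite("pics/r1.png",cv2.resize(im,None,fx=4,fy=4,interpolation=cv2.INTER_CUBIC))
```

```text
[ 569.60488003 -263.19209911   20.73024122] [ 0.64783724 -1.27909065 -0.59698626]
```

View pics/r1.png

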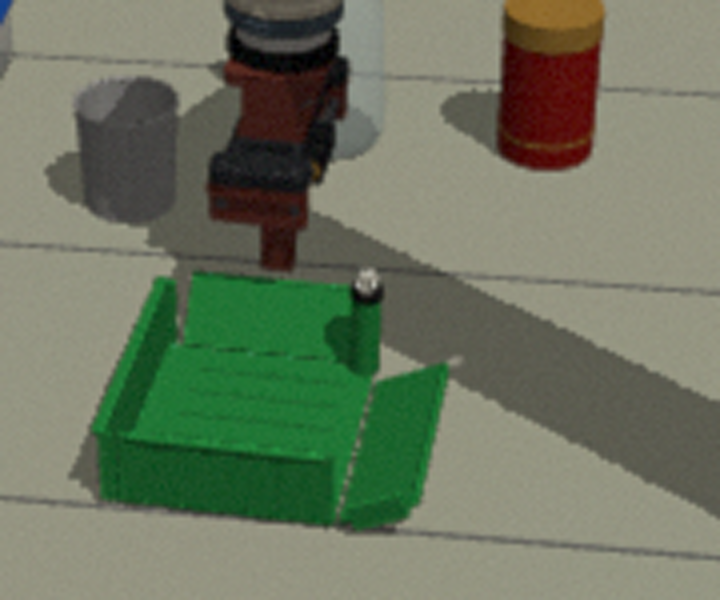

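The left wall stands and the tool is outside the right wall. Pushing that now.

{"fn": "arm_command", "kwargs": {
  "increments": [
    [[-1.2,0,0],0],
    [[-1.2,0,0.1],0],
    [[-1.2,0,0.1],0],
    [[-1.2,0,0.1],0],
    [[-1.0,0,0.1],0],
    [[-0.6,0,0],0],
    [[-0.4,0,0],0]
  ]
}}

```text
t: 6.45
ee_pos: [580.0, -189.6, 26.1]
orientation: [-2.149, 2.267, -0.045]
ft_force: [-0.7, -0.3, 0.6]
width: 0.5
```

{"fn": "arm_command", "kwargs": {
  "increments": [
    [[-0.4,0.1,0.1],0],
    [[-0.4,0.1,0],0]
  ]
}}

```text
t: 6.65
ee_pos: [580.4, -187.5, 26.3]
orientation: [-2.157, 2.264, -0.063]
ft_force: [-3.2, -34.0, -9.7]
width: 0.7
```

{"fn": "arm_command", "kwargs": {
  "increments": [
    [[1.8,0,0],0],
    [[0,0,-4.6],0],
    [[0,0,-4.6],0],
    [[0,0,-3],0],
    [[-2.4,3.4,0],0],
    [[-2.4,3.4,0],0],
    [[-2.4,3.4,0],0],
    [[-2.4,3.4,0],0],
    [[-2.4,3.4,0],0],
    [[0,0,0],0]
  ]
}}

```text
t: 7.65
ee_pos: [403.1, -73.0, 140.7]
orientation: [-2.148, 2.275, -0.054]
ft_force: [-0.4, -0.8, 0.1]
width: 0.7
```

Run:
```python
from h import *
o=get_obs();print(o["t"],o["ee_pos"],o["ft_force"],cv2.Rodrigues(o["orientation"])[0].round(3))
im=get_image("scene")[140:280,200:370,::-1];im2=get_image("wrist")[:,:,::-1]
cv2.imwrite("pics/f1.png",cv2.resize(im,None,fx=4,fy=4,interpolation=cv2.INTER_CUBIC));cv2.imwrite("pics/f1w.png",im2)
```

```text
7.65 [403.09989185 -72.98411343 140.73294555] [-0.40156883 -0.80547999  0.05356915] [[-0.058 -0.998  0.032]
 [-0.998  0.057 -0.017]
 [ 0.015 -0.033 -0.999]]
```

View pics/f1.png

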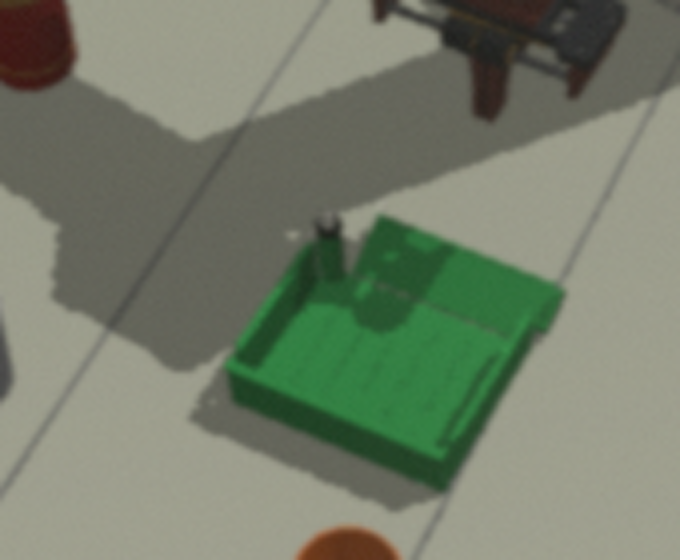

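View pics/f1w.png

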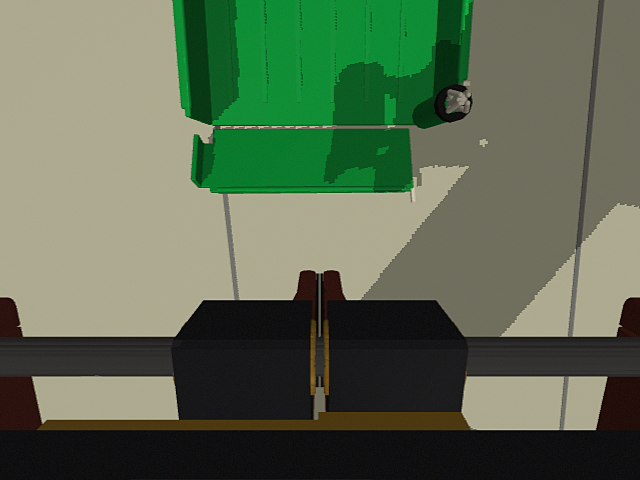

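{"fn": "arm_command", "kwargs": {
  "increments": [
    [[0,0,4.5],0],
    [[0,0,4.5],0],
    [[0,0,3.5],0],
    [[0,0,0],0]
  ]
}}

```text
t: 8.15
ee_pos: [425.2, -81.3, 15.8]
orientation: [-2.136, 2.268, -0.083]
ft_force: [0.7, 0.3, 0.1]
width: 0.2
```

{"fn": "arm_command", "kwargs": {
  "increments": [
    [[0,-1.0,0.0],0],
    [[0,-1.0,0.1],0],
    [[0,-1.0,0.1],0],
    [[0,-1.0,0.1],0],
    [[0,-0.7,0.1],0],
    [[0,-0.4,0],0]
  ]
}}

```text
t: 8.75
ee_pos: [431.7, -81.0, 13.0]
orientation: [2.127, -2.262, -0.036]
ft_force: [-8.4, -1.1, 1.2]
width: 0.4
```

Run:
```python
from h import *
o=get_obs();print(o["t"],o["ee_pos"],o["ft_force"],cv2.Rodrigues(o["orientation"])[0].round(3))
im=get_image("side")[180:300,270:410,::-1]
cv2.imwrite("pics/f2.png",cv2.resize(im,None,fx=5,fy=5,interpolation=cv2.INTER_CUBIC))
```

```text
8.75 [431.72556654 -80.96924956  13.02141836] [-8.41256825 -1.1491111   1.15996153] [[-0.061 -0.997 -0.042]
 [-0.998  0.061 -0.008]
 [ 0.011  0.042 -0.999]]
```

View pics/f2.png

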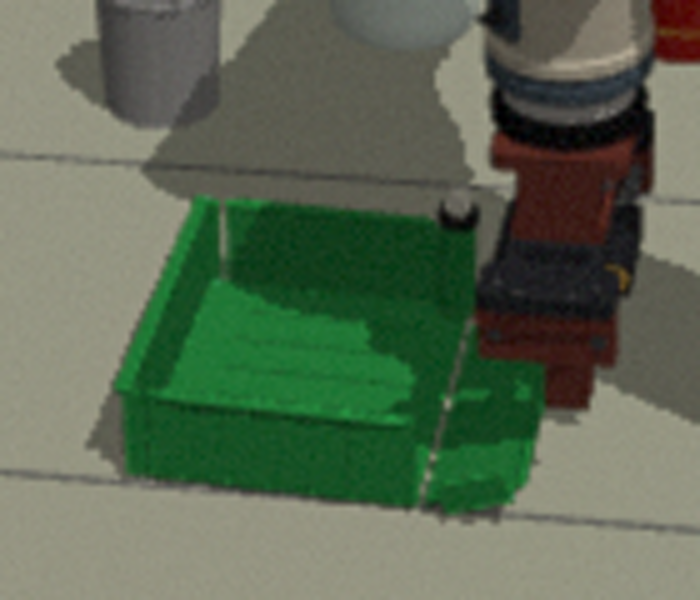

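The front wall is jammed at its shallow angle: the edge can't slide up the finger. I'll push inward and upward together so friction helps.

{"fn": "arm_command", "kwargs": {
  "increments": [
    [[0,-0.8,-0.6],0],
    [[0,-0.8,-0.6],0],
    [[0,-0.8,-0.6],0]
  ]
}}

```text
t: 9.1
ee_pos: [445.7, -81.7, 34.4]
orientation: [2.115, -2.251, -0.066]
ft_force: [-3.2, 0.9, 2.4]
width: 0.9
```

Run:
```python
from h import *
o=get_obs();print(o["t"],o["ee_pos"],o["ft_force"],cv2.Rodrigues(o["orientation"])[0].round(3))
im=get_image("side")[180:300,270:410,::-1]
cv2.imwrite("pics/f3.png",cv2.resize(im,None,fx=5,fy=5,interpolation=cv2.INTER_CUBIC))
```

```text
9.1 [445.73101262 -81.65983371  34.36397633] [-3.23094889  0.93105242  2.43271625] [[-0.062 -0.996 -0.067]
 [-0.998  0.063 -0.005]
 [ 0.009  0.067 -0.998]]
```

View pics/f3.png

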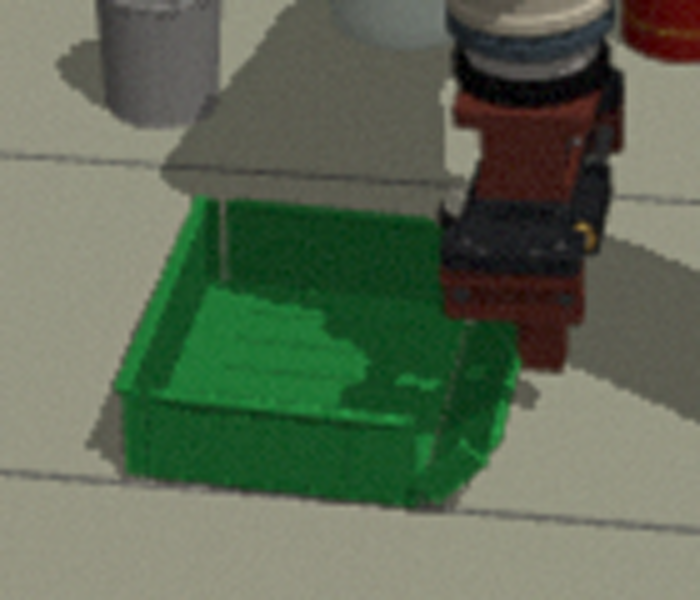

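{"fn": "arm_command", "kwargs": {
  "increments": [
    [[0,-1.0,0.1],0],
    [[0,-1.0,0.1],0],
    [[0,-0.8,0.1],0],
    [[0,-0.4,0],0]
  ]
}}

```text
t: 9.55
ee_pos: [479.6, -84.4, 34.4]
orientation: [2.113, -2.249, -0.069]
ft_force: [-20.7, -0.9, 12.0]
width: 0.4
```

Run:
```python
from h import *
o=get_obs();print(o["t"],o["ee_pos"],o["ft_force"],cv2.Rodrigues(o["orientation"])[0].round(3))
im=get_image("side")[180:300,270:410,::-1]
cv2.imwrite("pics/f4.png",cv2.resize(im,None,fx=5,fy=5,interpolation=cv2.INTER_CUBIC))
```

```text
9.55 [479.61826345 -84.41215116  34.40391195] [-20.66457563  -0.90546803  11.98400845] [[-0.062 -0.996 -0.07 ]
 [-0.998  0.063 -0.005]
 [ 0.009  0.07  -0.998]]
```

View pics/f4.png

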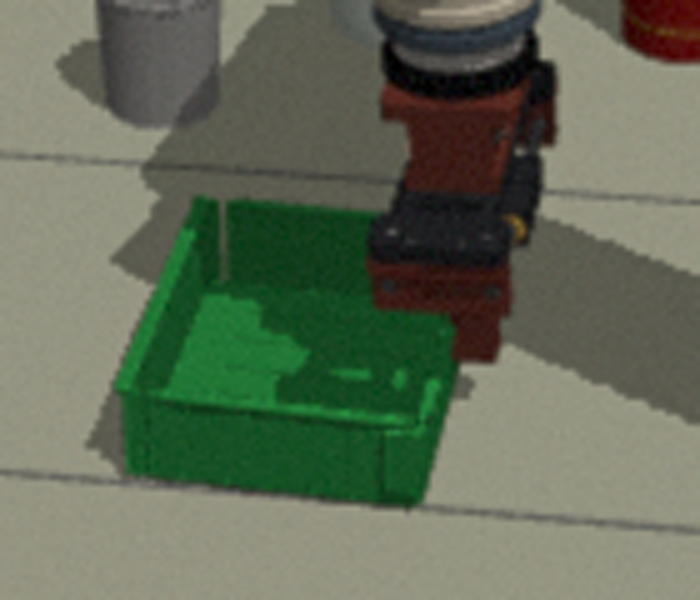

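{"fn": "arm_command", "kwargs": {
  "increments": [
    [[0,1.0,0],0],
    [[0,1.5,0],0],
    [[0,0,-4.5],0],
    [[0,0,-4.5],0],
    [[0,0,-4.5],0],
    [[0,0,-2],0],
    [[0,0,0],0]
  ]
}}

```text
t: 10.3
ee_pos: [466.4, -82.3, 195.1]
orientation: [2.115, -2.251, -0.065]
ft_force: [-0.3, -0.3, -0.1]
width: 0.9
```

Run:
```python
from h import *
o=get_obs();print(o["t"],o["ee_pos"],o["ft_force"],cv2.Rodrigues(o["orientation"])[0].round(3))
im=get_image("wrist")[:,:,::-1];np.save("w2.npy",np.r_[o["ee_pos"],o["orientation"]])
cv2.imwrite("pics/w2.png",im)
im=get_image("scene")[140:280,200:370,::-1]
cv2.imwrite("pics/f5.png",cv2.resize(im,None,fx=4,fy=4,interpolation=cv2.INTER_CUBIC))
```

```text
10.3 [466.42439638 -82.29957493 195.08222613] [-0.27321167 -0.31958142 -0.08479909] [[-0.062 -0.996 -0.067]
 [-0.998  0.063 -0.005]
 [ 0.009  0.066 -0.998]]
```

View pics/w2.png

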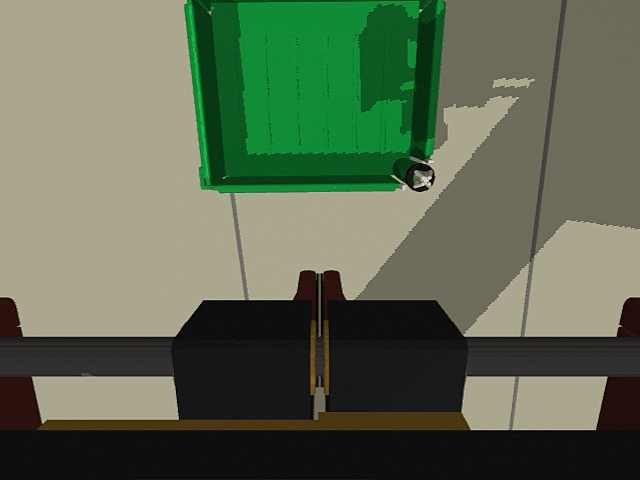

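View pics/f5.png

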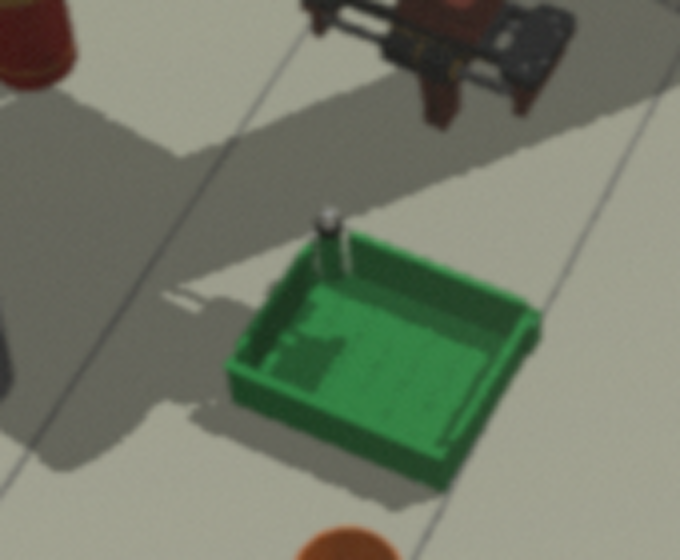

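All three walls stand upright in both views, with the stud at (420,177) in the wrist picture. On to the cap.

{"fn": "arm_command", "kwargs": {
  "increments": [
    [[-4.25,-0.2,0],0],
    [[-4.25,-0.2,0],0],
    [[-4.25,-0.2,0],0],
    [[-4.25,-0.2,0],0],
    [[-4.25,-0.2,0],0],
    [[-4.25,-0.2,0],0],
    [[-4.25,-0.2,0],0],
    [[-4.25,-0.2,0],0],
    [[-4.25,0.9,0],0],
    [[0,0.8,0],0],
    [[0,0,0],0]
  ],
  "gripper": 1
}}

```text
t: 11.5
ee_pos: [477.7, 309.8, 162.9]
orientation: [2.086, -2.234, -0.09]
ft_force: [0.3, -0.2, -0.5]
width: 84.9
```

Run:
```python
from h import *
o=get_obs();print(o["t"],o["ee_pos"],o["width"],cv2.Rodrigues(o["orientation"])[0].round(3))
im=get_image("wrist")[:,:,::-1];np.save("w3.npy",np.r_[o["ee_pos"],o["orientation"]])
cv2.imwrite("pics/w3.png",im)
```

```text
11.5 [477.66208099 309.77955263 162.8895875 ] 84.94858538287413 [[-0.067 -0.993 -0.101]
 [-0.998  0.069 -0.015]
 [ 0.021  0.1   -0.995]]
```

View pics/w3.png

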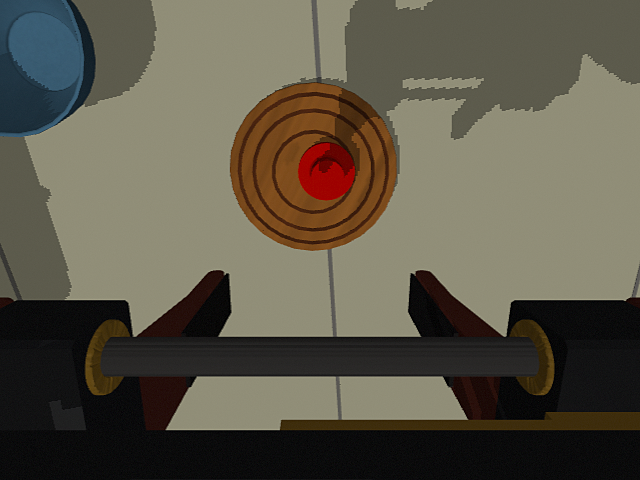

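The red cap is at (327,170) on the trivet. Tool tilt has drifted to 0.10, so I'll see how free moves affect it.

{"fn": "arm_command", "kwargs": {
  "increments": [
    [[0,0,-1],0],
    [[0,0,-1],0],
    [[0,0,-1],0],
    [[0,0,-1],0],
    [[0,0,-1],0],
    [[0,0,-1],0],
    [[0,0,-1],0],
    [[0,0,-1],0],
    [[0,0,-1],0],
    [[0,0,-1],0],
    [[0,0,0],0]
  ]
}}

```text
t: 12.65
ee_pos: [491.2, 306.4, 272.7]
orientation: [2.08, -2.243, -0.088]
ft_force: [0.1, -0.6, 0.4]
width: 87.7
```

{"fn": "arm_command", "kwargs": {
  "increments": [
    [[0,0,5],0],
    [[0,0,5],0],
    [[0,0,0],0]
  ]
}}

```text
t: 12.95
ee_pos: [482.9, 306.2, 173.1]
orientation: [2.084, -2.247, -0.086]
ft_force: [-0.8, 0.1, -1.0]
width: 87.8
```

{"fn": "arm_command", "kwargs": {
  "increments": [
    [[0,-5,0],0],
    [[0,-5,0],0],
    [[0,0,0],0]
  ]
}}

```text
t: 13.25
ee_pos: [584.1, 299.0, 166.2]
orientation: [2.085, -2.242, -0.087]
ft_force: [0.2, -0.1, -0.3]
width: 87.8
```

{"fn": "arm_command", "kwargs": {
  "increments": [
    [[0,2,0],0],
    [[0,2,0],0],
    [[0,2,0],0],
    [[0,2,0],0],
    [[0,2,0],0],
    [[0,0,0],0]
  ]
}}

```text
t: 13.85
ee_pos: [485.4, 307.8, 185.5]
orientation: [2.086, -2.249, -0.086]
ft_force: [0.2, -0.2, 0.7]
width: 87.9
```

Tilt is stable in free motion, so it came from contact. I'll correct it by pushing the closed fingertips gently against the far edge of the fixed trivet.

{"fn": "arm_command", "kwargs": {
  "increments": [
    [[-0.3,-4.6,0],0],
    [[-0.3,-4.6,0],0],
    [[-0.3,-4.6,0],0],
    [[0,0,0],0],
    [[0,0,4.5],0],
    [[0,0,4.5],0],
    [[0,0,3.5],0],
    [[0,0,0],0]
  ],
  "gripper": 0
}}

```text
t: 14.65
ee_pos: [625.5, 307.9, 57.3]
orientation: [2.099, -2.258, -0.078]
ft_force: [-0.2, -0.3, -1.1]
width: 27.1
```

{"fn": "arm_command", "kwargs": {
  "increments": [
    [[0,0,3],0],
    [[0,0,1.6],0],
    [[0,0,0.4],0],
    [[0,1,0.1],0],
    [[0,1,0.1],0],
    [[0,0.5,0],0],
    [[0,0.4,0],0]
  ]
}}

```text
t: 15.35
ee_pos: [597.5, 313.3, 18.0]
orientation: [2.108, -2.267, -0.072]
ft_force: [0.2, 1.1, 0.4]
width: 0.5
```

{"fn": "arm_command", "kwargs": {
  "increments": [
    [[0,-0.3,1.1],0],
    [[0,0,0.2],0],
    [[0,0,0],0]
  ]
}}

```text
t: 15.65
ee_pos: [600.0, 313.8, 5.5]
orientation: [2.11, -2.268, -0.071]
ft_force: [-0.3, 0.6, -0.1]
width: 0.6
```

{"fn": "arm_command", "kwargs": {
  "increments": [
    [[0,0.8,0.05],0],
    [[0,0.7,0.05],0],
    [[0,0.6,0.05],0],
    [[0,0.6,0.05],0]
  ]
}}

```text
t: 16.05
ee_pos: [589.5, 315.0, 6.1]
orientation: [2.136, -2.285, -0.039]
ft_force: [19.8, -5.7, -13.5]
width: 0.2
```

{"fn": "arm_command", "kwargs": {
  "increments": [
    [[0,0.5,0],0],
    [[0,0.5,0],0]
  ]
}}

```text
t: 16.25
ee_pos: [589.6, 316.1, 7.3]
orientation: [-2.142, 2.29, 0.022]
ft_force: [15.7, -2.0, -8.6]
width: 0.4
```

{"fn": "arm_command", "kwargs": {
  "increments": [
    [[0,0.5,0],0],
    [[0,0.2,0],0]
  ]
}}

```text
t: 16.45
ee_pos: [590.0, 316.9, 8.5]
orientation: [-2.133, 2.279, 0.009]
ft_force: [3.6, 0.4, -0.9]
width: 0.5
```

{"fn": "arm_command", "kwargs": {
  "increments": [
    [[0,-1.0,0],0],
    [[0,0,-4],0],
    [[0,0,-4.5],0],
    [[0,0,-4.5],0],
    [[0,0,0],0]
  ],
  "gripper": 1
}}

```text
t: 16.95
ee_pos: [597.6, 312.9, 139.8]
orientation: [-2.138, 2.286, 0.014]
ft_force: [0.5, 0.7, 0.2]
width: 37.2
```

Run:
```python
from h import *
o=get_obs();print(o["t"],o["ee_pos"],o["width"],cv2.Rodrigues(o["orientation"])[0].round(3))
```

```text
16.95 [597.61096796 312.90362358 139.80123879] 37.20776880927743 [[-0.067 -0.998  0.003]
 [-0.998  0.067  0.015]
 [-0.015 -0.002 -1.   ]]
```

Tilt is corrected to 0.015. Re-imaging the cap.

{"fn": "arm_command", "kwargs": {
  "increments": [
    [[0.7,4,-0.7],0],
    [[0.7,4,-0.7],0],
    [[0,3.5,-0.7],0],
    [[0,0,0],0]
  ]
}}

```text
t: 17.35
ee_pos: [478.2, 305.1, 159.8]
orientation: [-2.137, 2.289, 0.015]
ft_force: [0.7, 0.4, -0.0]
width: 69.1
```

Run:
```python
from h import *
np.set_printoptions(precision=2,suppress=True)
o=get_obs();print(o["t"],o["ee_pos"],o["width"],cv2.Rodrigues(o["orientation"])[0].round(3))
im=get_image("wrist")[:,:,::-1].copy()
hsv=cv2.cvtColor(im,cv2.COLOR_BGR2HSV)
m=((hsv[...,0]<5)|(hsv[...,0]>175))&(hsv[...,1]>200)&(hsv[...,2]>120); m[270:]=0
k,l,st,ce=cv2.connectedComponentsWithStats(m.astype(np.uint8))
for i in range(1,k):
    if st[i,4]>50: print(st[i],ce[i])
cv2.imwrite("pics/w4.png",im)
x0,y0=260,100
cv2.imwrite("pics/w4c.png",cv2.resize(im[y0:y0+150,x0:x0+160],None,fx=4,fy=4,interpolation=cv2.INTER_CUBIC))
np.save("w4.npy",np.r_[o["ee_pos"],o["orientation"]])
```

```text
17.35 [478.2  305.06 159.83] 69.09754570482977 [[-0.07 -1.    0.  ]
 [-1.    0.07  0.01]
 [-0.01  0.   -1.  ]]
[ 299  162   56   56 1926] [323.22 193.06]
```

View pics/w4c.png

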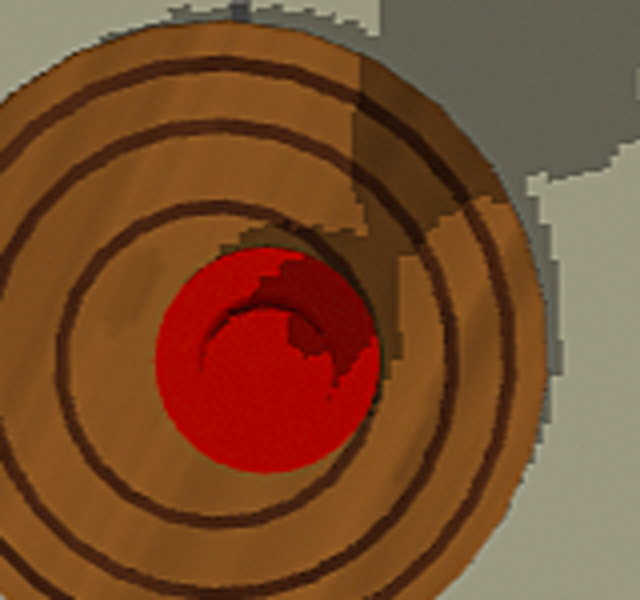

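Run:
```python
from h import *
np.set_printoptions(precision=2,suppress=True)
w=np.load("w4.npy");o=dict(ee_pos=w[:3],orientation=w[3:]);R=cv2.Rodrigues(w[3:])[0]
a=plane("wrist",327,190,23,o);b=plane("wrist",326.7,193.4,45,o);print(a,b, (plane("wrist",355,190,23,o)-plane("wrist",299,190,23,o)))
c=(a+b)/2;c[2]=0
for z in (24.5,): t=np.array([c[0],c[1],z]);print("shift tool cm",R.T@(t-w[:3])/10)
```

```text
[511.69 297.89  23.  ] [511.58 298.28  45.  ] [ -3.04 -45.46   0.  ]
shift tool cm [ 0.66 -3.39 13.52]
```

{"fn": "arm_command", "kwargs": {
  "increments": [
    [[0.7,-3.4,3],0],
    [[0,0,4],0],
    [[0,0,3],0],
    [[0,0,0],0]
  ]
}}

```text
t: 17.8
ee_pos: [520.8, 298.8, 57.0]
orientation: [-2.132, 2.283, 0.011]
ft_force: [-0.3, -0.6, -0.3]
width: 87.7
```

Run:
```python
from h import *
np.set_printoptions(precision=3,suppress=True)
o=get_obs();R=cv2.Rodrigues(o["orientation"])[0]
print(o["ee_pos"],o["width"],R[:,2],R.T@(np.array([511.6,298.1,24.5])-o["ee_pos"])/10)
```

```text
[520.801 298.823  56.971] 87.69099248598931 [ 0.008  0.018 -1.   ] [0.194 0.935 3.238]
```

{"fn": "arm_command", "kwargs": {
  "increments": [
    [[0.1,0.9,0],0],
    [[0,0,0],0]
  ]
}}

```text
t: 18.0
ee_pos: [512.3, 298.2, 56.7]
orientation: [-2.132, 2.284, 0.012]
ft_force: [0.2, 0.6, 0.1]
width: 87.8
```

{"fn": "arm_command", "kwargs": {
  "increments": [
    [[0,0,1.2],0],
    [[0,0,1],0],
    [[0,0,0.6],0],
    [[0,0,0],0]
  ]
}}

```text
t: 18.4
ee_pos: [514.6, 300.3, 30.3]
orientation: [-2.129, 2.279, 0.009]
ft_force: [-0.8, -0.7, -0.7]
width: 87.9
```

Run:
```python
from h import *
np.set_printoptions(precision=3,suppress=True)
o=get_obs();R=cv2.Rodrigues(o["orientation"])[0]
print(o["ee_pos"],o["width"],R[:,2],R.T@(np.array([511.6,298.1,24.5])-o["ee_pos"])/10)
```

```text
[514.638 300.254  30.279] 87.87352561002096 [ 0.013  0.02  -1.   ] [0.248 0.295 0.569]
```

{"fn": "arm_command", "kwargs": {
  "increments": [
    [[0.2,0.3,0.4],0],
    [[0,0,0.1],0],
    [[0,0,0],0]
  ]
}}

```text
t: 18.7
ee_pos: [511.5, 298.6, 25.0]
orientation: [-2.129, 2.278, 0.009]
ft_force: [-0.0, -0.2, -0.6]
width: 87.9
```

Well placed. Closing the gripper.

{"fn": "arm_command", "kwargs": {
  "increments": [
    [[0,0,0],0],
    [[0,0,0],0],
    [[0,0,0],0],
    [[0,0,0],0],
    [[0,0,0],0],
    [[0,0,0],0],
    [[0,0,0],0],
    [[0,0,0],0]
  ],
  "gripper": 0
}}

```text
t: 19.5
ee_pos: [512.0, 298.9, 25.8]
orientation: [-2.128, 2.277, 0.009]
ft_force: [-0.1, -0.0, 0.5]
width: 27.5
```

{"fn": "arm_command", "kwargs": {
  "increments": [
    [[0,0,-1],0],
    [[0,0,-3],0],
    [[0,0,-4],0],
    [[0,0,-4],0],
    [[0,0,0],0]
  ]
}}

```text
t: 20.0
ee_pos: [509.4, 295.8, 150.6]
orientation: [-2.13, 2.28, 0.01]
ft_force: [0.0, 0.9, -0.6]
width: 24.5
```

Run:
```python
from h import *
np.set_printoptions(precision=3,suppress=True)
o=get_obs();R=cv2.Rodrigues(o["orientation"])[0];print(o["ee_pos"],o["width"],R)
im=get_image("side")[180:400,230:400,::-1]
cv2.imwrite("pics/g1.png",cv2.resize(im,None,fx=2.7,fy=2.7,interpolation=cv2.INTER_CUBIC))
```

```text
[509.42  295.761 150.581] 24.463436591715283 [[-0.068 -0.998  0.011]
 [-0.997  0.068  0.019]
 [-0.02  -0.01  -1.   ]]
```

View pics/g1.png

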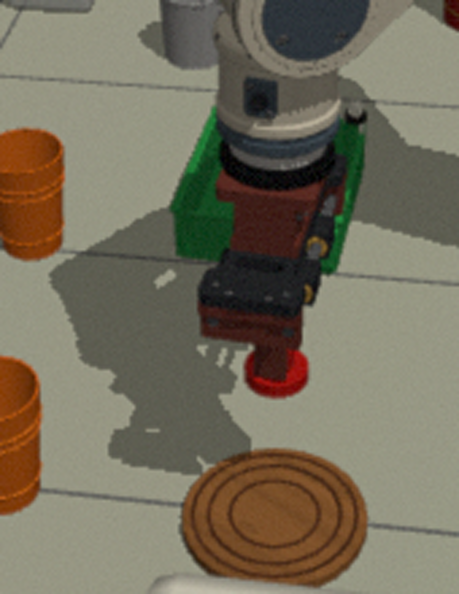

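The cap is held (24.5 mm wide) and hangs level. Now I'll refine the stud position from the two wrist views taken earlier.

Run:
```python
import cv2,numpy as np
a=cv2.imread("pics/w1.png")[225:275,335:395];b=cv2.imread("pics/w2.png")[150:200,390:450]
cv2.imwrite("pics/st.png",np.hstack([cv2.resize(x,None,fx=6,fy=6,interpolation=cv2.INTER_CUBIC) for x in (a,b)]))
from h import *
im=get_image("wrist")[:,:,::-1];cv2.imwrite("pics/w5.png",im[200:420,200:440])
```

```text
(no output)
```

View pics/st.png

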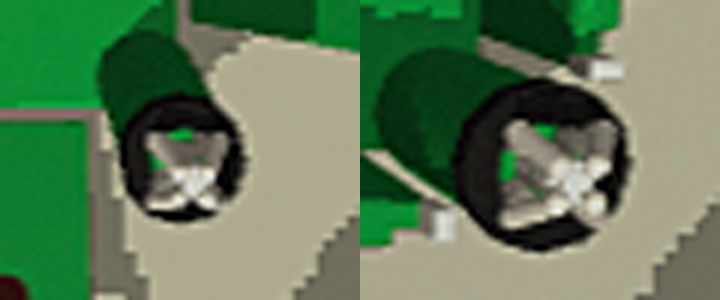

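View pics/w5.png

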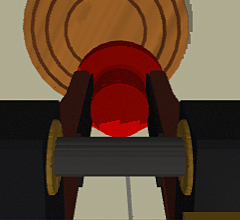

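Run:
```python
from h import *
np.set_printoptions(precision=2,suppress=True)
for f,wa,ti in [("w1",(365.1,250.9),(367.1,255.1)),("w2",(419.8,177.1),(425.8,179.9))]:
    w=np.load(f+".npy");o=dict(ee_pos=w[:3],orientation=w[3:])
    print(f,plane("wrist",*wa,70,o),plane("wrist",*ti,85,o))
```

```text
w1 [ 499.1  -164.32   70.  ] [ 498.98 -164.44   85.  ]
w2 [ 498.56 -163.49   70.  ] [ 498.63 -163.8    85.  ]
```

Stud axis (498.8, -164.0); the two views agree to within 1 mm. Carrying the cap over.

{"fn": "arm_command", "kwargs": {
  "increments": [
    [[1.5,0,-0.5],0],
    [[3.5,-0.1,-0.3],0],
    [[3.5,-0.2,0],0],
    [[3.5,-0.2,0],0],
    [[3.5,-0.2,0],0],
    [[3.5,-0.2,0],0],
    [[3.5,-0.2,0],0],
    [[3.5,-0.2,0],0],
    [[3.5,-0.2,0],0],
    [[3.5,-0.2,0],0],
    [[3.5,-0.2,0],0],
    [[3.5,-0.2,0],0],
    [[3,-0.1,0],0],
    [[1.5,0,0],0],
    [[0,0,0],0]
  ]
}}

```text
t: 21.6
ee_pos: [476.3, -177.8, 130.6]
orientation: [2.135, -2.284, -0.054]
ft_force: [-0.2, 0.4, -0.0]
width: 24.2
```

```bash
cat > st.py <<'E'
from h import *
np.set_printoptions(precision=3,suppress=True)
o=get_obs();R=cv2.Rodrigues(o["orientation"])[0]
print(o["t"],o["ee_pos"],o["ft_force"],o["width"],"z",R[:,2],"to stud cm",R.T@(np.array([498.8,-164.0,o["ee_pos"][2]])-o["ee_pos"])/10)
E
python3 st.py
```

```text
21.6 [ 476.337 -177.78   130.641] [-0.198  0.441 -0.005] 24.151242881444436 z [-0.035  0.015 -0.999] to stud cm [-1.527 -2.147 -0.057]
```

{"fn": "arm_command", "kwargs": {
  "increments": [
    [[-1.5,-2.1,0],0],
    [[0,0,0],0]
  ]
}}

```text
t: 21.8
ee_pos: [495.7, -164.1, 128.2]
orientation: [2.129, -2.286, -0.062]
ft_force: [0.0, 0.4, -0.2]
width: 24.4
```

```bash
python3 st.py
python3 - <<'E'
from h import *
o=get_obs()
im=get_image("side")[150:270,290:430,::-1]
im2=get_image("scene")[140:260,220:360,::-1]
cv2.imwrite("pics/p1.png",np.hstack([cv2.resize(x,(630,540),interpolation=cv2.INTER_CUBIC)[:, :400 if 0 else 630] for x in (im,im2)])[::1,::1][:, :1260][::2,::2] if 0 else cv2.resize(np.hstack([im,im2]),None,fx=2.8,fy=2.8,interpolation=cv2.INTER_CUBIC))
E
```

```text
21.8 [ 495.706 -164.099  128.183] [ 0.008  0.45  -0.247] 24.376952678834712 z [-0.039  0.017 -0.999] to stud cm [-0.032 -0.308 -0.012]
```

View pics/p1.png

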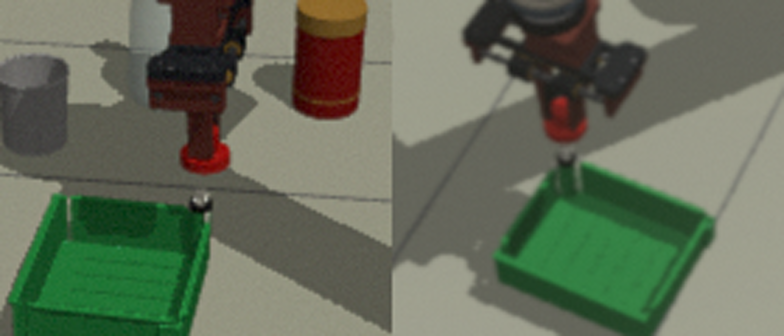

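{"fn": "arm_command", "kwargs": {
  "increments": [
    [[0,-0.4,0],0],
    [[0,0,1.2],0],
    [[0,0,1.2],0],
    [[0,0,0],0]
  ]
}}

```text
t: 22.3
ee_pos: [494.2, -162.9, 101.1]
orientation: [2.13, -2.281, -0.068]
ft_force: [-0.2, -0.4, -0.0]
width: 24.2
```

```bash
python3 st.py
```

```text
22.3 [ 494.182 -162.864  101.146] [-0.197 -0.449 -0.02 ] 24.180887396576804 z [-0.045  0.018 -0.999] to stud cm [ 0.081 -0.468 -0.023]
```

{"fn": "arm_command", "kwargs": {
  "increments": [
    [[0.1,-0.5,0],0],
    [[0,0,0],0]
  ]
}}

```text
t: 22.5
ee_pos: [498.7, -164.1, 100.0]
orientation: [2.129, -2.28, -0.071]
ft_force: [0.2, -1.1, 0.0]
width: 24.6
```

```bash
python3 st.py;  python3 - <<'E'
from h import *
im=get_image("side")[190:240,330:395,::-1]
im2=get_image("scene")[165:215,250:315,::-1]
cv2.imwrite("pics/p2.png",cv2.resize(np.hstack([im,im2]),None,fx=6,fy=6,interpolation=cv2.INTER_CUBIC))
E
```

```text
22.5 [ 498.747 -164.149  100.003] [ 0.224 -1.142  0.006] 24.649919721917147 z [-0.046  0.019 -0.999] to stud cm [-0.015 -0.004  0.   ]
```

View pics/p2.png

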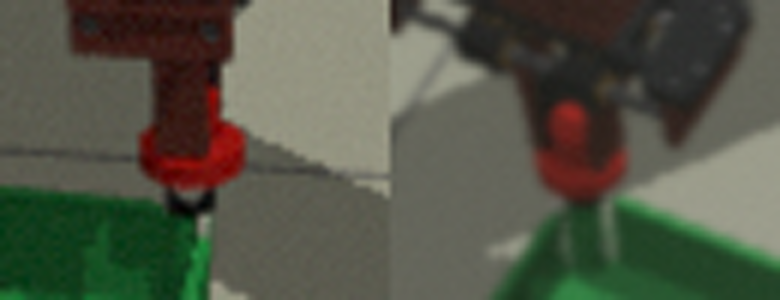

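{"fn": "arm_command", "kwargs": {
  "increments": [
    [[0,-0.05,0.5],0],
    [[0,-0.05,0.4],0],
    [[0,0,0],0]
  ]
}}

```text
t: 22.9
ee_pos: [499.4, -164.1, 91.0]
orientation: [2.129, -2.281, -0.069]
ft_force: [-0.8, 1.2, -1.0]
width: 24.7
```

```bash
python3 st.py
```

```text
22.9 [ 499.369 -164.095   91.017] [-0.752  1.166 -1.05 ] 24.71822163257593 z [-0.045  0.018 -0.999] to stud cm [-0.006  0.057  0.003]
```

{"fn": "arm_command", "kwargs": {
  "increments": [
    [[0,0.03,0.3],0],
    [[0,0,0.3],0],
    [[0,0,0],0]
  ]
}}

```text
t: 23.2
ee_pos: [498.7, -163.9, 84.5]
orientation: [2.129, -2.281, -0.069]
ft_force: [0.1, 0.6, 0.9]
width: 24.4
```

```bash
python3 st.py
```

```text
23.2 [ 498.714 -163.929   84.494] [0.104 0.644 0.85 ] 24.43446054913808 z [-0.045  0.018 -0.999] to stud cm [ 0.006 -0.009 -0.001]
```

{"fn": "arm_command", "kwargs": {
  "increments": [
    [[0,0,0.3],0],
    [[0,0,0.3],0],
    [[0,0,0.2],0]
  ]
}}

```text
t: 23.5
ee_pos: [498.4, -163.9, 76.8]
orientation: [2.13, -2.281, -0.069]
ft_force: [-1.2, -0.6, -0.6]
width: 24.7
```

```bash
python3 st.py
```

```text
23.5 [ 498.439 -163.858   76.785] [-1.158 -0.586 -0.573] 24.681628760883143 z [-0.045  0.018 -0.999] to stud cm [ 0.012 -0.037 -0.002]
```

{"fn": "arm_command", "kwargs": {
  "increments": [
    [[0,0,0.2],0]
  ]
}}

```text
t: 23.6
ee_pos: [498.4, -163.8, 74.7]
orientation: [2.13, -2.281, -0.068]
ft_force: [-1.2, 0.1, 5.4]
width: 24.4
```

{"fn": "arm_command", "kwargs": {
  "increments": [
    [[0,0,0.2],0]
  ]
}}

```text
t: 23.7
ee_pos: [498.4, -163.9, 73.1]
orientation: [2.13, -2.281, -0.068]
ft_force: [-5.3, 1.8, 26.0]
width: 25.2
```

{"fn": "arm_command", "kwargs": {
  "increments": [
    [[0,0,0],0]
  ]
}}

```text
t: 23.8
ee_pos: [498.5, -163.9, 73.6]
orientation: [2.13, -2.281, -0.068]
ft_force: [-3.5, 0.5, 9.6]
width: 24.6
```

```bash
python3 st.py;  python3 - <<'E'
from h import *
im=get_image("side")[190:250,320:400,::-1]
im2=get_image("scene")[165:225,240:320,::-1]
cv2.imwrite("pics/p3.png",cv2.resize(np.hstack([im,im2]),None,fx=5,fy=5,interpolation=cv2.INTER_CUBIC))
E
python3 st.py
```

```text
23.8 [ 498.496 -163.869   73.624] [-3.525  0.55   9.618] 24.648128912645827 z [-0.045  0.018 -0.999] to stud cm [ 0.011 -0.031 -0.002]
23.9 [ 498.472 -163.864   73.639] [-2.044  1.201  8.648] 24.18596421766945 z [-0.045  0.018 -0.999] to stud cm [ 0.011 -0.034 -0.002]
```

View pics/p3.png

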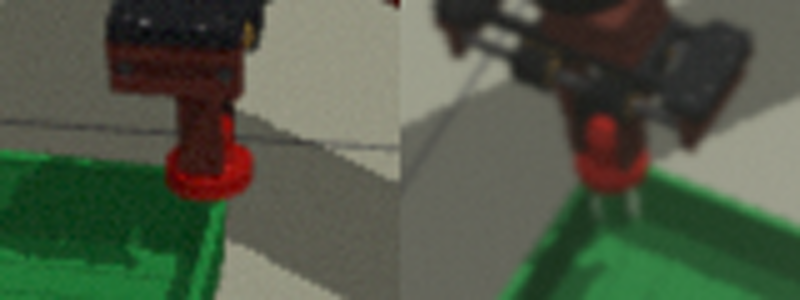

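The force history fits a click between TCP z 84.5 and 76.8: force was near zero at 76.8, then the washer pushed back. I'll press slightly more for margin and check that it holds.

{"fn": "arm_command", "kwargs": {
  "increments": [
    [[0,0,0.05],0]
  ]
}}

```text
t: 24.0
ee_pos: [498.5, -163.9, 73.7]
orientation: [2.13, -2.281, -0.068]
ft_force: [-2.9, 0.2, 8.3]
width: 24.2
```

```bash
python3 st.py;  python3 - <<'E'
from h import *
im=get_image("wrist")[:,:,::-1]
cv2.imwrite("pics/p4.png",im)
im=get_image("side")[:,:,::-1]; cv2.imwrite("pics/p5.png",im)
# where rim/crown should appear in side for clicked (c=76) and unclicked (c=81)
for c in (76,78,81): print(c,proj("side",(498.8,-164,c+16.5)),proj("side",(498.8,-164,c-16.5)))
E
python3 st.py
```

```text
24.0 [ 498.455 -163.869   73.652] [-2.916  0.214  8.277] 24.227961886024072 z [-0.044  0.018 -0.999] to stud cm [ 0.011 -0.035 -0.002]
76 [360.89275069 213.54824091] [360.62919835 224.25626674]
78 [360.90892838 212.89094769] [360.64499197 223.6145783 ]
81 [360.93323943 211.90319973] [360.66872532 222.65030155]
24.1 [ 498.464 -163.862   73.673] [-3.033  2.073  8.747] 24.406920294728767 z [-0.044  0.018 -0.999] to stud cm [ 0.011 -0.034 -0.002]
```

View pics/p4.png

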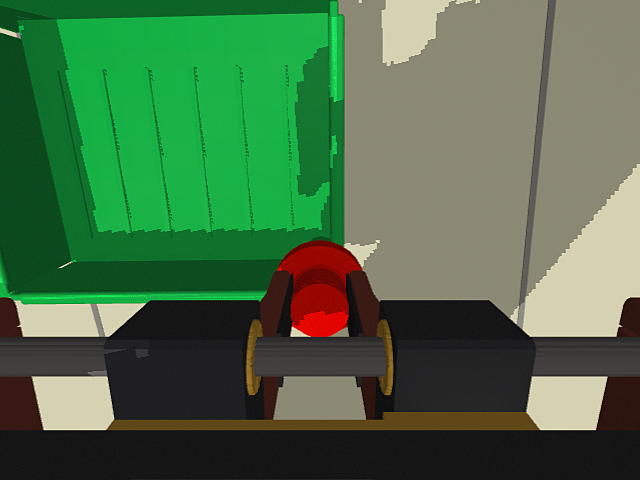

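View pics/p5.png

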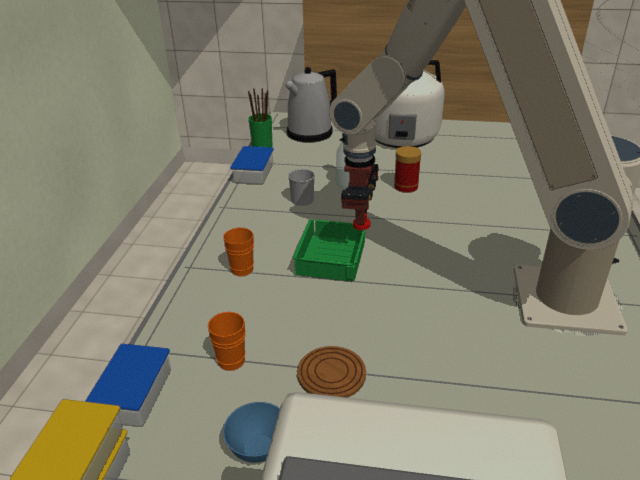

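Run:
```python
from h import *
im=cv2.imread("pics/p4.png");hsv=cv2.cvtColor(im,cv2.COLOR_BGR2HSV)
m=((hsv[...,0]<5)|(hsv[...,0]>175))&(hsv[...,1]>200)&(hsv[...,2]>90)
ys,xs=np.nonzero(m[:,280:360]);print("brim far row",ys.min(),"crown near row",ys.max())
c=camera_params("wrist");T=np.linalg.inv(c["T_tool_cam"]);K=c["K"]
for off in (-2,0,1,2,3,4,5):   # cap centre 'off' mm above TCP (tool z=-off)
    f=[]
    for p in [(0,-23,-off+5.5),(0,12.5,-off-16.5)]:
        q=K@(T@np.r_[p,1.])[:3];f.append(q[1]/q[2])
    print(off,f)
```

```text
brim far row 241 crown near row 336
-2 [np.float64(242.79421028898045), np.float64(332.71212607053656)]
0 [np.float64(243.8532988113969), np.float64(334.94379073800894)]
1 [np.float64(244.3918075798506), np.float64(336.0800148505505)]
2 [np.float64(244.93642834767627), np.float64(337.230166764726)]
3 [np.float64(245.4872657642617), np.float64(338.39450414965756)]
4 [np.float64(246.04442688177798), np.float64(339.57329106986305)]
5 [np.float64(246.6080212245382), np.float64(340.7667981849133)]
```

Wrist image rows (brim 241, crown 336) show no slip in the grip since the lift. The cap centre is therefore about 75–76 mm high, roughly 9 mm below the stud tip, and the press holds steady at about 8.5 N with the walls and crockery in place.

Run:
```python
from workcell import *
o=get_obs();print(o["t"],o["ee_pos"],o["ft_force"],o["width"]);print(close_job())
```

```text
24.1 [ 498.46416993 -163.86211989   73.67283876] [-3.03331495  2.07266293  8.7467161 ] 24.406920294728767
the job is handed in; nothing more can be done
None
```

I handed the job in at 24.1 s with the tray made up and the cap on the stud, the gripper still pressing it down. I got no verdict back.

**Walls:** I folded up the left wall, then the right, then the front. The front wall first jammed at its shallow angle, so I pushed it in and up together. Each wall was pushed until it met its stop, at about 14, 34 and 21 N. All three looked upright in the pictures after folding and showed no change in the final ones.

**Cap:**
- **Clicking on:** The force history points to the click happening between TCP heights of 84.5 and 76.8 mm, though I did not see the force peak itself. After that the washer pushed back, with a brief peak of 26 N.
- **At hand-in:** The force was steady at about 8.5 N, and the TCP was about 0.4 mm from the stud axis I had measured. The cap's centre was about 75–76 mm high, some 9 mm below the stud tip. That height comes from the grip offset, because the pictures are too coarse to confirm it to the millimetre.

**Other things:** The cups, tumblers, decanter, bowl and tin look undisturbed in the last side picture.

**What did not go cleanly:**
- The tool's tilt drifted by up to 0.1 rad. I corrected it by pushing the fingertips against the edge of the fixed trivet.
- The tilt crept back to about 0.05 rad during the carry. The cap may have picked up some of it, but that should still be inside the 0.1 rad limit.

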